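# Lid the nozzle jar and bring it to the front of the carousel

### The arm

A 6-joint arm with a two-finger parallel gripper is mounted at the origin on the work surface. World frame = base frame: x ahead of the robot, y to its left, z up, the work surface at z = 0. Lengths are in mm, angles in rad, forces in N, time in s.
With the tool pointing down it reaches from about 300 to 775 mm from the base axis. Payload 14.6 kg.
Tool frame: the origin (TCP) lies between the finger pads; the fingertips stand 22 mm ahead of it and the grasp point (between the pads) lies 3 mm ahead of it (manip.tcp_to_tips is the distance from the TCP to the fingertips, in mm); y points along the fingers, z is the direction in which the jaws open and shut, and the axes are right-handed (so a half turn about y gives the same grasp; the last joint's range is limited). The gripper opens to 94 mm and grips with 3 to 60 N. Pads are 16 mm wide; open, the fingers measure 119 mm over their backs; the gripper's body (75 mm by 177 mm) begins 78 mm behind the grasp point.
Start: joints at [-1.202, 0.3, 1.521, -0, 1.321, -0.067], TCP at [232.167, -498.586, 227.446] pointing down, gripper open.
Joint ranges: [-3.03, 3.03], [-0.79, 2.21], [0.23, 2.52], [-1.04, 4.18], [0, 3.07], [-2.55, 2.55]. Speed limits (rad/s): [2.22, 2.22, 2.57, 3.14, 3.14, 3.14].

### API

Orientations are given as [roll, pitch, yaw] about the fixed x, y, z axes, in that order (R = Rz(yaw) Ry(pitch) Rx(roll)).
In Python, from cell import manip gives the robot as it stands.
- The arm moves only by the shell command python3 -m jog 'ROWS' [OPENING] [FORCE]. ROWS is JSON, one flat list of numbers, 6 for each row, row after row: the shift along the tool's x, y, z in mm, then the turn, a rotation vector about the tool's x, y, z in degrees. A call has 1 to 10 rows; each row is the pose to reach, as a shift and turn from the pose commanded when the call began, along the tool's axes at that moment; what a row does not reach only later rows make up. A row lasts 1/12 s, in which the tool goes at most 41.7 mm and 7.16 degrees, less where a joint would pass 70% of its speed; a pose out of reach is approached as far as the arm can. A call with a gripper value outside its range is refused whole. OPENING is the finger opening in mm, from 0 to 94, set as the call begins (- or left out, the last holds). The fingers move at their own pace and stop on an object; FORCE is the grip in N (left out, the last holds). Time passes only in rows, so rows that repeat a pose let the fingers close. It gives the time, the measured TCP pose, the force and the opening at its end, in the units of the state.
- manip.read_state(): the state, without advancing time (a new reading comes with each control period).
- manip.camera(name): name is "scene" or "side" or "wrist"; returns a dict with "img" (384x512x3 uint8, red, green, blue), "intrinsics" (3x3 intrinsics, pixels), "k1" (the pictures are not rectified: a ray, as slopes to the right and down, at radius r is drawn at 1 + k1 r^2 times it, then the intrinsics apply), "origin" and "orientation" of the camera in the world. Camera axes: x right, y down, z forward; pixel columns grow to the right and rows downward; lengths in mm; the calibration is good to about 2 mm. A picture is of the moment at which its call begins. There is no depth.
- manip.sign_off(): hands the job in, once; it reports no verdict.
Trained networks look in a picture, given as the dict that the camera call returned (one of the last four; its "shot" number tells which), for a name from the list of things; names that differ only in an ending like _2 or _b are one class to them, and where a whole thing is asked for, a point or a joint stands for the part that bears it (a point fixed in the world has none). Each returns a list of dicts, best first, with "score" (0 to 1); they miss things now and then, are a little off and sometimes report something else, mostly with a low value. They report only what shows in the picture. A call takes as long as a camera call. They do not tell look-alikes from the thing itself.
- manip.masks_of(thing, picture): "pixels" (384x512 bool, what is visible of it) and "xy" ([column, row] in pixels, amid what is visible of it).
- manip.tip_of(thing, picture): "xy" ([column, row] in pixels: a listed point, or the origin of a listed thing).
The state is a dict: "clock": time; "joints": joint angles; "qd": joint speeds; "effort": joint torques, N m; "eef_pos": TCP position; "eef_rot": TCP orientation; "wrist_force": force on the tool from outside, world axes, zero at the start; "moment": the same for the moment, N m; "finger_gap": finger opening in mm.
Only numpy, scipy, OpenCV 4.12 (cv2) and the standard library are available. Lean on these libraries where they do the work, as an engineer would, in place of code of your own. Each camera call takes 0.05 s, during which the arm holds its last target.

### The job

The jar with the red band on the carousel has just been filled and stands open: first put its loose red lid squarely on it, pushed down until it sits flat on the rim, and let go of the lid. Then take the black centre handle and turn the carousel, either way, until the red-banded jar stands right at the yellow front pointer, and finish there still gripping the centre handle, holding the carousel still. Leave the cup, bowl, bottle, shaker and spatula where they are.

Things in the scene. Friction and masses are not known exactly. Their poses are not given: they have to be found in the camera images.
- lid_knob (a point): Loose red lid, 60 g, upright on the table beside the carousel, 46 mm high: plug (41 mm diameter, 10 mm deep, tapered to 35), flange (56 mm diameter, 6 mm thick), round knob on top to grip (20 mm diameter, 30 mm tall). Point: the knob's centre, 31 mm above the lid's underside, 15 mm above the flange's top. z: the lid's axis, up.
- marked_mouth (a point): Centre of the open mouth, at rim height (108 mm above the table), of the marked jar: white, red band, 54 mm diameter, 70 mm tall, fixed to the turntable 95 mm from its axis; the only jar with no lid. Opening 46 mm wide, free for 20 mm down (steel nozzles below). With the lid fully on, the knob's centre is 21 mm above this point. z up.
- handle (a point): Black centre handle: a level crossbar 60 mm long (x axis), 14 mm thick (y), 30 mm high (z) on a 12 mm steel post along the turning axis. Point: the crossbar's centre, on the axis, 170 mm above the table. It turns with the turntable; its -x axis points to the marked jar.
- turntable: Turntable: wooden disc 280 mm in diameter, top 38 mm above the table. Origin on the turning axis, 24 mm above the table. It turns freely either way about the vertical (friction about 0.05 N m) and stays where left. It carries the marked jar and four more jars, fixed at 72 degree steps on the same circle, with grey bands and lids and black knobs (tops 136 mm above the table).
- carousel_base: Fixed black foot of the carousel (does not move). Origin on the turning axis at table height. Its -x axis points to the front, along the yellow pointer.
- pointer_tip (a point): Tip of the yellow front pointer, an arrow 10 mm high that lies on the table and sticks out from under the disc at the front; the tip is 189 mm from the turning axis, 10 mm above the table. The marked jar is at the front when it lies on the line from the turning axis to this tip.
- cup: Bystander: loose steel cup, 72 mm diameter, 60 mm high; origin at the centre of its underside.
- bowl: Bystander: loose steel bowl, 130 mm diameter, 75 mm high; origin at the centre of its underside.
- bottle: Bystander: loose amber bottle, 60 mm diameter, 170 mm high; origin at the centre of its underside.
- shaker: Bystander: loose jar with a steel cap, 60 mm diameter, 90 mm high; origin at the centre of its underside.
- spatula: Bystander: loose spatula, 260 mm long, lying along its x axis on the table.
Things that resemble listed ones, but are neither listed nor needed, are in the scene too. Of the things like the part that bears lid_knob, leave any that is orange or purple; of the rest the larger one is meant.

How it is judged (in metres and radians):
On the way, in this order (a step that is already met when the one before it is completed fails the run):
1. the red lid sits flat on the marked jar and has been let go (horizontal distance between lid_knob and marked_mouth below 0.007 m and z of lid_knob in the frame of marked_mouth between 0.016 and 0.025 m and angle between lid_knob's own z axis and vertical below 0.1 rad and contact force between the fingers and lid below 0.1 N), for 0.2 s.
2. the marked jar has been turned to the front pointer (x of marked_mouth in the frame of carousel_base below 0 m and y of marked_mouth in the frame of carousel_base between -0.012 and 0.012 m), for 0.2 s.
At the end, for the whole second after the job is handed in: Red lid flat on the marked jar (within 7 mm sideways, 5 mm in height, 0.1 rad tilt); that jar within 12 mm of the line from the turning axis to the pointer, on the pointer's side; turntable still (under 0.06 rad/s); fingers still press the centre handle with over 2 N (all of step 2 and horizontal distance between lid_knob and marked_mouth below 0.007 m and z of lid_knob in the frame of marked_mouth between 0.016 and 0.025 m and angle between lid_knob's own z axis and vertical below 0.1 rad and angular speed of turntable below 0.06 rad/s and contact force between the fingers and turntable_c0 above 2 N); the arm keeps its last pose, push and grip.
It fails at once if a bystander (cup, bowl, bottle, shaker or spatula) was moved by more than 30 mm (distance of any of cup, bowl, bottle, shaker, spatula from where it was at the start of the episode above 0.03 m).
It also fails if it takes over 70 s, if anything falls off the work surface, if the arm or the gripper's body presses on something with over 40 N, if the wrist force passes 120 N, or if a joint passes its speed limit or range.

## Working session

There is one attempt and no reset: what is moved stays moved. The work goes in short steps, Python scripts to look and compute and a shell command to move; the robot and the scene stay as the last step left them, time stands still between calls to the robot, and variables do not carry over. Pictures are saved under pics/ and viewed, and the job is handed in when it is done.

```bash
ls; mkdir -p pics
cat > h.py <<'E'
import numpy as np, cv2
from cell import manip
from scipy.spatial.transform import Rotation as R
def rot(o):
    o=np.array(o,float)
    if o.shape==(3,3): return o
    if o.size==4: return R.from_quat(o).as_matrix()
    return R.from_euler('xyz',o).as_matrix()
def ray(c,xy):
    K=np.array(c['intrinsics']);k=c['k1']
    d=np.array([(xy[0]-K[0,2])/K[0,0],(xy[1]-K[1,2])/K[1,1]])
    u=d.copy()
    for _ in range(30): u=d/(1+k*(u@u))
    v=rot(c['orientation'])@np.array([u[0],u[1],1]);return np.array(c['origin'],float),v/np.linalg.norm(v)
def atz(c,xy,z):
    o,v=ray(c,xy);return o+v*(z-o[2])/v[2]
def proj(c,p):
    K=np.array(c['intrinsics']);q=rot(c['orientation']).T@(np.array(p,float)-np.array(c['origin']))
    u=q[:2]/q[2];u=u*(1+c['k1']*(u@u));return np.array([K[0,0]*u[0]+K[0,2],K[1,1]*u[1]+K[1,2]])
def tri(l):
    A=np.zeros((3,3));b=np.zeros(3)
    for c,xy in l:
        o,v=ray(c,xy);P=np.eye(3)-np.outer(v,v);A+=P;b+=P@o
    return np.linalg.solve(A,b)
def save(img,n,s=1.5):
    cv2.imwrite('pics/'+n,cv2.resize(img[:,:,::-1],None,fx=s,fy=s,interpolation=cv2.INTER_CUBIC))
E
python3 - <<'E'
from h import *
np.set_printoptions(precision=2,suppress=True)
print(manip.read_state())
C={}
for n in ['scene','side','wrist']:
    c=manip.camera(n);C[n]=c;save(c['img'],n+'0.png');print(n,c['origin'],c['orientation'],c['k1'],np.array(c['intrinsics']).tolist())
    for t in ['lid_knob','marked_mouth','handle','pointer_tip','carousel_base','cup','bowl','bottle','shaker','spatula','turntable']:
        print(t,[(np.round(d['xy']).tolist(),round(d['score'],2)) for d in manip.tip_of(t,c)])
E
```

```text
pics
{'clock': 0.0, 'joints': array([-1.2 ,  0.3 ,  1.52, -0.  ,  1.32, -0.07]), 'qd': array([ 0., -0.,  0.,  0., -0.,  0.]), 'effort': array([  0.  , -53.18, -35.27,   0.07,   0.02,  -0.  ]), 'eef_pos': array([ 232.08, -498.39,  226.89]), 'eef_rot': array([-1.57,  0.  , -2.71]), 'wrist_force': array([-0.8 , -0.46,  0.63]), 'moment': array([-0.03,  0.02,  0.01]), 'finger_gap': 93.91779488789074}
scene [1471.01  154.67 1286.89] [-2.46  0.    1.67] -0.030008983595964586 [[490.7859126996405, 0.0, 257.99749144692686], [0.0, 490.7859126996405, 180.2347614035708], [0.0, 0.0, 1.0]]
lid_knob [([328.0, 185.0], 0.74), ([351.0, 155.0], 0.64), ([321.0, 209.0], 0.6), ([271.0, 172.0], 0.57), ([325.0, 160.0], 0.5)]
marked_mouth [([271.0, 173.0], 0.98)]
handle [([237.0, 168.0], 0.78)]
pointer_tip [([221.0, 156.0], 0.96)]
carousel_base [([242.0, 200.0], 0.88), ([240.0, 167.0], 0.31)]
cup [([149.0, 180.0], 0.69), ([240.0, 197.0], 0.36)]
bowl [([324.0, 265.0], 0.8)]
bottle [([234.0, 268.0], 0.55)]
shaker [([191.0, 264.0], 0.97)]
spatula [([386.0, 206.0], 0.82)]
turntable [([239.0, 197.0], 0.61)]
side [
[... 346 characters left out ...]
.0, 243.0], 0.27)]
handle [([280.0, 169.0], 0.6)]
pointer_tip [([348.0, 223.0], 0.69), ([273.0, 210.0], 0.55), ([275.0, 214.0], 0.55)]
carousel_base [([278.0, 213.0], 0.79)]
cup [([346.0, 170.0], 0.88)]
bowl [([158.0, 243.0], 0.59)]
bottle [([209.0, 183.0], 0.92)]
shaker [([232.0, 163.0], 0.93)]
spatula [([173.0, 348.0], 0.98), ([277.0, 211.0], 0.56)]
turntable [([282.0, 213.0], 0.81)]
wrist [ 306.74 -464.39  384.77] [ 2.86  0.   -1.14] 0.016988760579661248 [[340.9790147467557, 0.0, 252.14801216206658], [0.0, 340.9790147467557, 189.18455491290592], [0.0, 0.0, 1.0]]
lid_knob []
marked_mouth []
handle []
pointer_tip []
carousel_base []
cup []
bowl []
bottle []
shaker []
spatula []
turntable []
```

View pics/scene0.png

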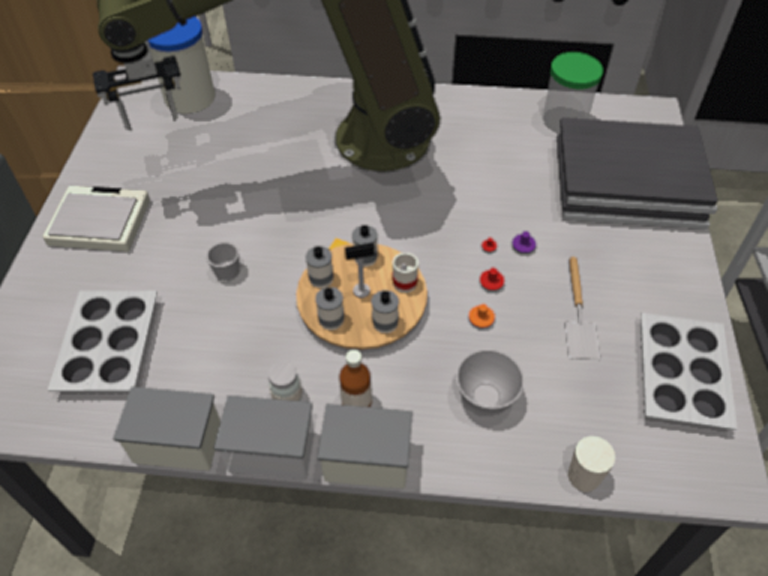

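View pics/side0.png

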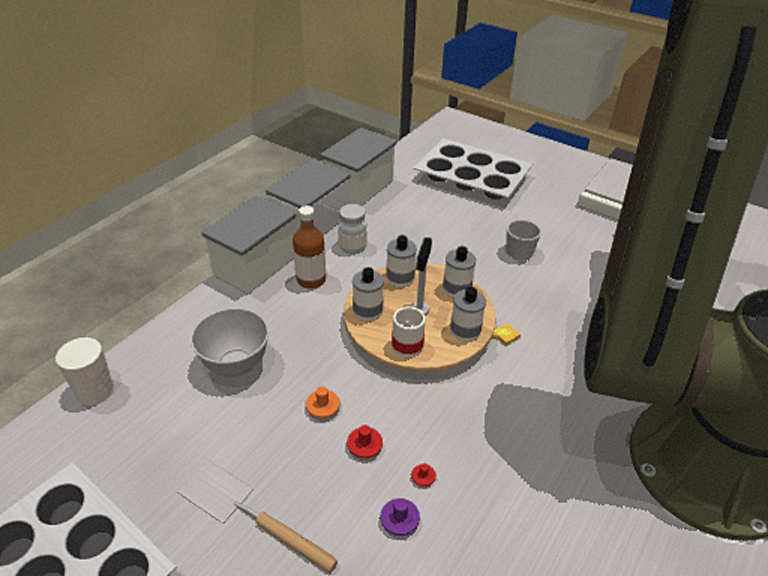

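Run:
```python
from h import *
np.set_printoptions(precision=1,suppress=True)
s=manip.camera('scene');d=manip.camera('side')
save(s['img'][120:240,190:400],'sc.png',3.8);save(d['img'][140:370,170:370],'sd.png',2.6)
for z,l in((31,[(328,185),(351,155),(321,209),(325,160)]),(108,[(271,173)])):
    for p in l: print('sc',p,atz(s,p,z))
for z,l in((31,[(265,339),(212,266),(280,315),(245,288)]),):
    for p in l: print('sd',p,atz(d,p,z))
for t,z in [('handle',170),('pointer_tip',10),('carousel_base',0),('turntable',24),('cup',0),('bowl',0),('bottle',0),('shaker',0),('spatula',0)]:
    for n,c in(('s',s),('d',d)):
        for q in manip.tip_of(t,c)[:2]: print(t,n,q['xy'],atz(c,q['xy'],z),round(q['score'],2))
```

```text
sc (328, 185) [464.8 286.1  31. ]
sc (351, 155) [326.  363.9  31. ]
sc (321, 209) [563.1 264.8  31. ]
sc (325, 160) [357.3 275.3  31. ]
sc (271, 173) [495.4 100.7 108. ]
sd (265, 339) [346.1 360.   31. ]
sd (212, 266) [557.7 273.8  31. ]
sd (280, 315) [351.2 293.   31. ]
sd (245, 288) [455.4 279.6  31. ]
handle s [238.9, 166.3] [529.8   6.  170. ] 0.61
handle s [269.8, 173.3] [548.2 100.1 170. ] 0.39
handle d [284.1, 170.3] [527.1   9.8 170. ] 0.68
pointer_tip s [223.2, 156.4] [355.2 -75.   10. ] 0.73
pointer_tip s [386.6, 205.7] [515.3 476.3  10. ] 0.32
pointer_tip d [346.7, 220.0] [367.3 -81.1  10. ] 0.63
carousel_base s [243.3, 201.6] [534.8  15.6   0. ] 0.79
carousel_base d [278.6, 214.3] [537.5   1.7   0. ] 0.88
turntable s [239.0, 197.0] [535.3   2.3  24. ] 0.8
turntable d [282.1, 213.9] [518.6  16.   24. ] 0.59
cup s [149.8, 180.9] [ 478.6 -307.7    0. ] 0.88
cup s [383.9, 206.3] [511. 470.   0.] 0.5
cup d [345.4, 168.1] [ 476.6 -301.2    0. ] 0.84
cup d [172.5, 345.4] [508.1 472.    0. ] 0.16
bowl s [323.0, 267.4] [751.7 276.7   0. ] 0.91
bowl d [155.9, 241.2] [746.4 277.    0. ] 0.65
bottle s [239.1, 268.4] [778.1  30.9   0. ] 0.57
bottle d [207.6, 187.2] [773.5  29.1   0. ] 0.74
bottle d [285.9, 212.4] [524.8 -17.    0. ] 0.73
shaker s [191.4, 261.4] [ 768.4 -113.1    0. ] 0.82
shaker d [236.5, 163.7] [ 771.3 -114.3    0. ] 0.91
spatula s [383.4, 207.2] [514.8 468.1   0. ] 0.77
spatula d [171.8, 346.6] [507.4 474.9   0. ] 0.63
```

View pics/sc.png

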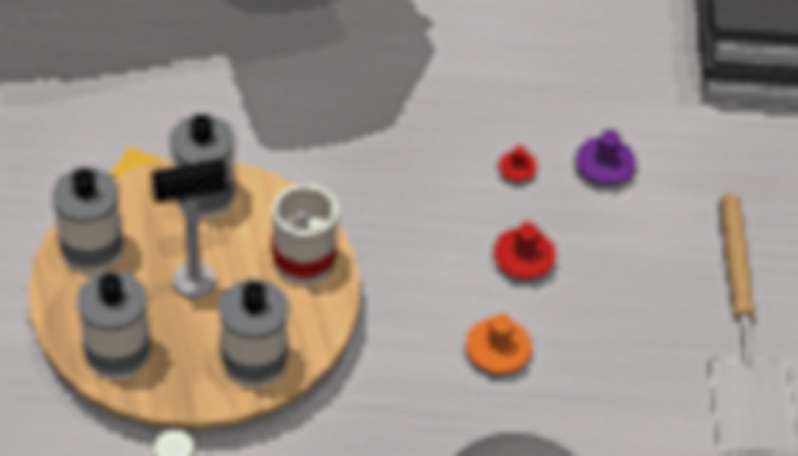

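View pics/sd.png

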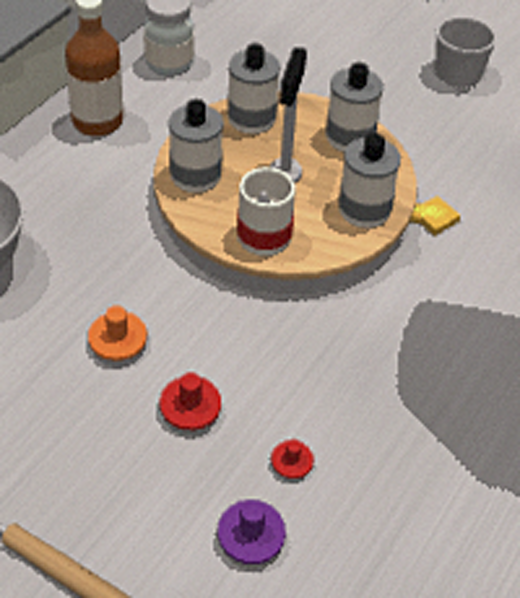

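View pics/wrist0.png

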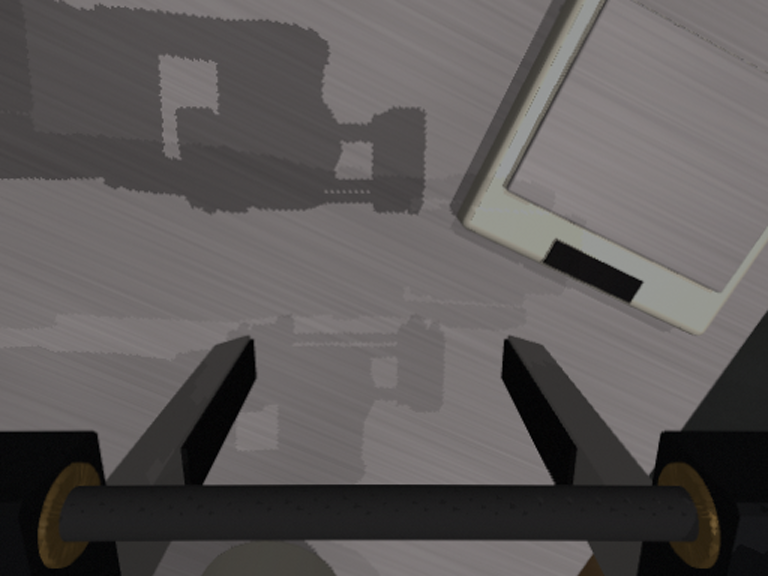

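```bash
cat >> h.py <<'E'
def plan(p,zang=None):
    s=manip.read_state();M=rot(s['eef_rot']);d=M.T@(np.array(p,float)-s['eef_pos'])
    z=np.degrees(np.arctan2(M[1,2],M[0,2]));t=0 if zang is None else (zang-z+180)%360-180
    print('shift',np.round(d,1),'turn y',round(-t,2),'cur zang',round(z,2),'tilt',np.round(M[:,1],4))
E
python3 -c "
from h import *
plan((336,-108,245),-21.5)"
```

```text
shift [-259.   -17.6 -310.3] turn y -43.53 cur zang -65.03 tilt [-0.e+00 -1.e-04 -1.e+00]
```

```bash
python3 -m jog '[-258,-18,-311,0,-43.5,0,-258,-18,-311,0,-43.5,0,-258,-18,-311,0,-43.5,0,-258,-18,-311,0,-43.5,0,-258,-18,-311,0,-43.5,0,-258,-18,-311,0,-43.5,0,-258,-18,-311,0,-43.5,0,-258,-18,-311,0,-43.5,0,-258,-18,-311,0,-43.5,0,-258,-18,-311,0,-43.5,0]' 94 20; python3 -c "
from h import *
plan((455,283,245),22)"
```

```text
clock: 3.63
eef_pos: [334.8, -105.2, 245.9]
eef_rot: [-1.57, 0.0, -1.946]
wrist_force: [0.3, 0.5, -0.2]
finger_gap: 93.8
shift [-405.2    1.   -30.4] turn y -43.49 cur zang -21.49 tilt [ 1.1e-03 -2.0e-04 -1.0e+00]
```

```bash
python3 -m jog '[-405,1,-30,0,-43.5,0,-405,1,-30,0,-43.5,0,-405,1,-30,0,-43.5,0,-405,1,-30,0,-43.5,0,-405,1,-30,0,-43.5,0,-405,1,-30,0,-43.5,0,-405,1,-30,0,-43.5,0,-405,1,-30,0,-43.5,0,-405,1,-30,0,-43.5,0,-405,1,-30,0,-43.5,0]'; python3 -m jog '[0,0,0,0,0,0,0,0,0,0,0,0]'
python3 - <<'E'
from h import *
c=manip.camera('wrist');save(c['img'],'w1.png')
for d in manip.tip_of('lid_knob',c): print(d['xy'],d['score'],atz(c,d['xy'],31))
for d in manip.masks_of('lid_knob',c): print(d['xy'],d['score'],d['pixels'].sum(),c['img'][d['pixels']].mean(0))
print(c['origin'],c['orientation'])
E
```

```text
clock: 4.47
eef_pos: [455.6, 283.1, 244.2]
eef_rot: [-1.571, 0.0, -1.186]
wrist_force: [-0.0, -1.1, -0.0]
finger_gap: 93.9
clock: 4.63
eef_pos: [455.3, 281.0, 243.7]
eef_rot: [-1.572, -0.0, -1.185]
wrist_force: [-0.6, 0.0, -0.5]
finger_gap: 94.0
[177.8, 56.7] 0.97 [343.18614529 357.69643633  31.        ]
[327.6, 215.2] 0.84 [557.90884028 260.34083292  31.        ]
[254.9, 162.5] 0.83 [456.73705993 286.14784188  31.        ]
[163.6, 130.5] 0.76 [352.57525345 281.61818928  31.        ]
[258.2, 158.2] 0.8 1814 [121.34564498  32.51488423  30.37706725]
[167.5, 127.1] 0.78 846 [78.53664303 19.02955083 17.73758865]
[179.8, 56.5] 0.73 2354 [60.62616822 31.91079014 73.17502124]
[326.5, 209.4] 0.63 1648 [147.43203883  80.98786408  40.47876214]
[425.48649825 356.37922174 401.037473  ] [2.85878661e+00 1.29587662e-03 3.85337064e-01]
```

View pics/w1.png

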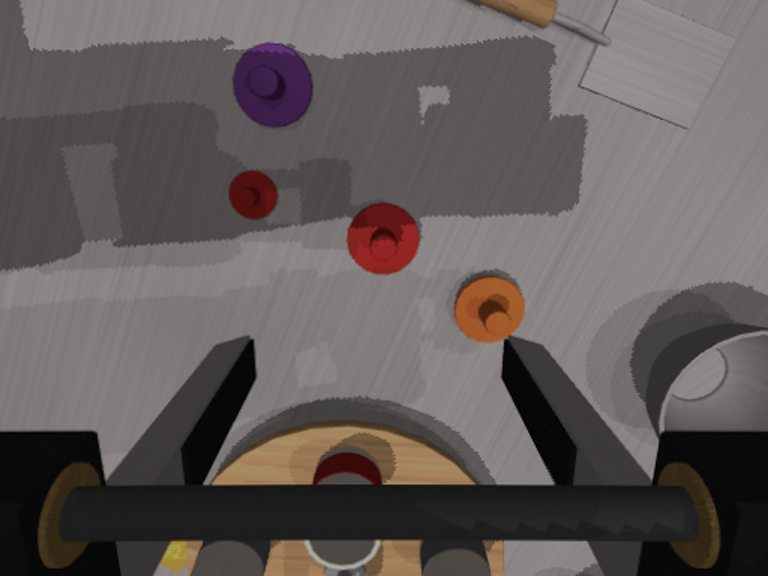

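```bash
cat > lid.py <<'E'
from h import *
def redlid(c,z=16,near=None):
    h=cv2.cvtColor(c['img'],cv2.COLOR_RGB2HSV)
    m=(((h[...,0]<6)|(h[...,0]>174))&(h[...,1]>140)&(h[...,2]>40)).astype(np.uint8)
    n,l,st,ce=cv2.connectedComponentsWithStats(m)
    for i in range(1,n):
        if st[i,4]<300: continue
        cs,_=cv2.findContours((l==i).astype(np.uint8),cv2.RETR_EXTERNAL,cv2.CHAIN_APPROX_NONE)
        e=cv2.fitEllipse(cv2.convexHull(max(cs,key=len)))
        a=atz(c,np.array(e[0]),z);o=np.array(c['origin'])
        rp=np.linalg.norm(a-o)/c['intrinsics'][0][0]
        print(st[i],'ellipse',np.round(e[0],1),np.round(e[1],1),'world',np.round(a,1),'diam mm',np.round(np.array(e[1])*rp,1))
E
python3 - <<'E'
from lid import *
c=manip.camera('wrist')
redlid(c)
save(c['img'][110:210,210:310],'w2.png',6)
print(manip.read_state()['eef_pos'])
E
```

```text
[153 113  32  31 790] ellipse [168.5 128. ] [30.5 32.4] world [354.1 281.7  16. ] diam mm [35.7 37.9]
[ 232  134   47   47 1744] ellipse [255.2 157.1] [46.8 47. ] world [456.4 287.4  16. ] diam mm [53.9 54.1]
[209 300  46  23 568] ellipse [231.7 319.7] [39.9 45.3] world [509.4  73.7  16. ] diam mm [56.8 64.3]
[455.50264724 279.03293108 244.81523419]
```

View pics/w2.png

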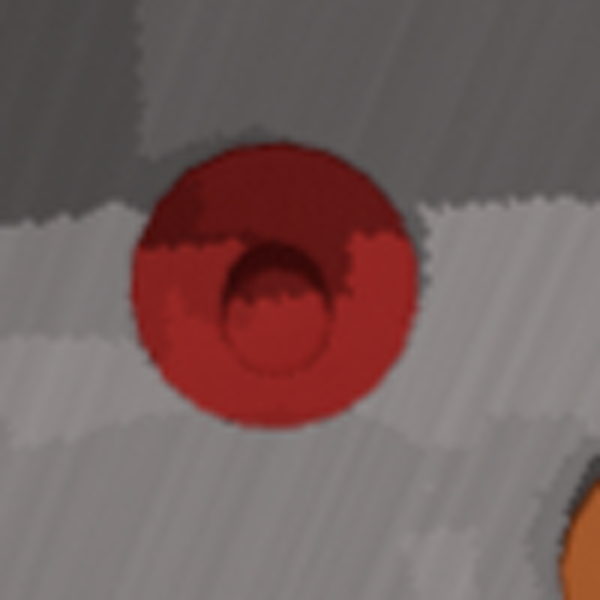

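Run:
```python
from h import *
c=manip.camera('wrist')
print(atz(c,(256,163.7),46))
for n,p in (('side',0),('scene',0)):
    pass
for i in range(4): manip.camera('wrist'); print(manip.read_state()['eef_pos'])
plan((456.5,287,100),22)
```

```text
[457.6317315  286.25115929  46.        ]
[455.55452477 279.18287553 244.8887217 ]
[455.56525758 279.30248265 244.84694167]
[455.57122868 279.44076075 244.80722723]
[455.56686033 279.56545084 244.74523724]
shift [ -6.5 144.7   3.6] turn y -0.07 cur zang 21.93 tilt [ 4.e-04  2.e-04 -1.e+00]
```

```bash
python3 -m jog '[-3,25,2,0,0,0,-6,55,3,0,0,0,-6,90,3,0,0,0,-6,120,3,0,0,0,-6,138,3,0,0,0,-6,144,3,0,0,0,-6,144,3,0,0,0,-6,144,3,0,0,0]' 60
python3 - <<'E'
from lid import *
c=manip.camera('wrist');save(c['img'],'w3.png')
redlid(c);print(manip.read_state()['eef_pos'])
E
```

```text
clock: 5.75
eef_pos: [456.5, 286.9, 101.5]
eef_rot: [-1.57, 0.0, -1.188]
wrist_force: [-0.1, -0.7, -0.3]
finger_gap: 59.5
[  93  134   51   48 1895] ellipse [118.  157.7] [46.5 51.5] world [354.8 282.7  16. ] diam mm [36.2 40.1]
[ 216  167   72   70 3979] ellipse [251.4 201.3] [69.8 72.5] world [456.2 287.9  16. ] diam mm [52.4 54.3]
[456.7087378  286.9783188  101.98400659]
```

View pics/w3.png

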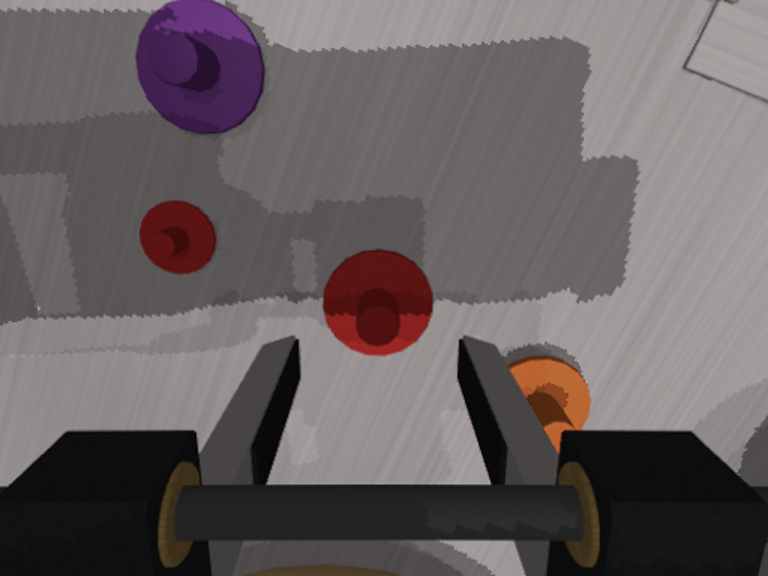

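```bash
python3 -m jog '[0,15,0,0,0,0,0,30,0,0,0,0,-0.5,45,0,0,0,0,-0.5,54,0,0,0,0,-0.5,58,0,0,0,0,-0.5,58.5,0,0,0,0,-0.5,58.5,0,0,0,0,-0.5,58.5,0,0,0,0]' 60; python3 -m jog '[0,0,0,0,0,0,0,0,0,0,0,0,0,0,0,0,0,0,0,0,0,0,0,0,0,0,0,0,0,0,0,0,0,0,0,0,0,0,0,0,0,0,0,0,0,0,0,0]' 0 25;  python3 - <<'E'
from lid import *
c=manip.camera('wrist');save(c['img'],'w4.png')
E
```

```text
clock: 6.47
eef_pos: [456.3, 287.4, 42.9]
eef_rot: [-1.569, 0.0, -1.187]
wrist_force: [0.0, -0.4, 0.6]
finger_gap: 60.3
clock: 7.13
eef_pos: [455.8, 287.1, 41.9]
eef_rot: [-1.571, 0.0, -1.187]
wrist_force: [-0.5, 1.0, 0.6]
finger_gap: 19.4
```

View pics/w4.png

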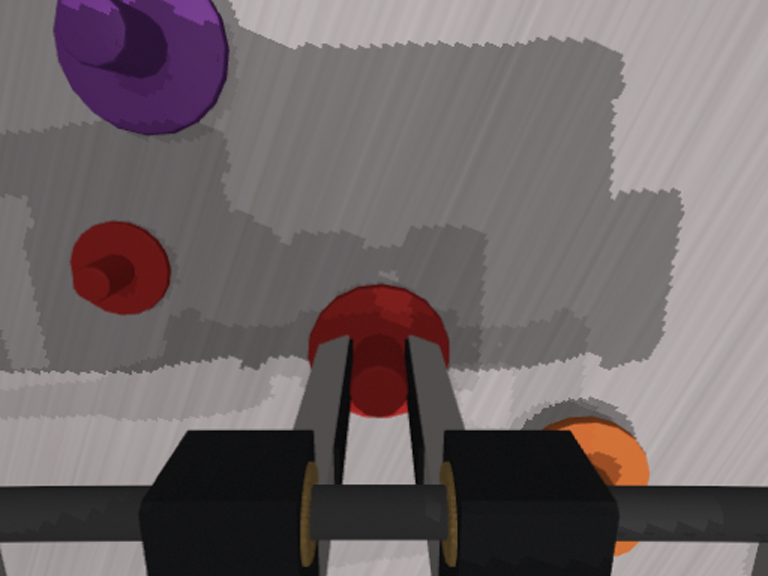

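```bash
python3 -m jog '[0,-20,0,0,0,0,0,-50,0,0,0,0,0,-90,0,0,0,0,0,-130,0,0,0,0,0,-170,0,0,0,0,0,-200,0,0,0,0,0,-213,0,0,0,0,0,-213,0,0,0,0]'
python3 - <<'E'
from h import *
plan((520,40,255),22)
E
```

```text
clock: 7.85
eef_pos: [456.6, 287.6, 258.3]
eef_rot: [-1.565, 0.001, -1.187]
wrist_force: [-0.7, -0.2, -1.2]
finger_gap: 19.6
shift [253.3   3.  -33.8] turn y -0.03 cur zang 21.97 tilt [ 0.0049  0.0026 -1.    ]
```

```bash
python3 -m jog '[25,0,-3,0,0,0,55,0,-8,0,0,0,90,0,-12,0,0,0,125,0,-17,0,0,0,160,0,-22,0,0,0,195,0,-28,0,0,0,225,0,-32,0,0,0,243,0,-33,0,0,0,253,0,-34,0,0,0,253,0,-34,0,0,0]';python3 -m jog '[0,0,0,0,0,0,0,0,0,0,0,0,0,0,0,0,0,0]'
python3 - <<'E'
from lid import *
c=manip.camera('wrist');save(c['img'],'w5.png')
for d in manip.tip_of('marked_mouth',c): print(d['xy'],d['score'],atz(c,d['xy'],108))
for d in manip.tip_of('handle',c): print(d['xy'],d['score'],atz(c,d['xy'],170))
redlid(c)
import pickle;pickle.dump(c,open('c5.pkl','wb'))
print(manip.read_state()['eef_pos'])
E
```

```text
clock: 8.68
eef_pos: [519.0, 38.5, 253.6]
eef_rot: [-1.573, 0.001, -1.189]
wrist_force: [0.4, 1.4, -0.4]
finger_gap: 19.5
clock: 8.93
eef_pos: [518.7, 40.9, 254.8]
eef_rot: [-1.571, 0.0, -1.186]
wrist_force: [-1.1, 0.1, -0.4]
finger_gap: 19.4
[258.1, 118.4] 0.78 [502.47705409  96.18623055 108.        ]
[ 205  190   95   89 4531] ellipse [252.1 233.9] [88.8 93.9] world [553.8 -44.5  16. ] diam mm [112.6 119.1]
[518.83382556  40.53884226 254.98358301]
```

View pics/w5.png

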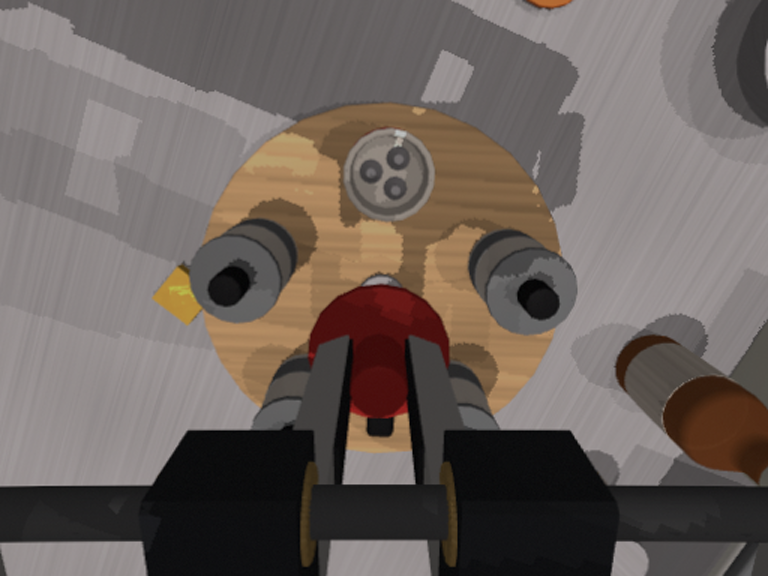

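Run:
```python
from h import *
import pickle
c=pickle.load(open('c5.pkl','rb'));im=c['img']
print('lid',atz(c,(252.1,233.9),255-42+14))
save(im[75:155,215:305],'w6.png',7)
g=cv2.cvtColor(im,cv2.COLOR_RGB2GRAY)
big=cv2.resize(g,None,fx=4,fy=4,interpolation=cv2.INTER_CUBIC)
s=big[75*4:155*4,215*4:305*4]
for r0,r1 in((85,105),(106,130)):
    r=cv2.HoughCircles(cv2.GaussianBlur(s,(0,0),2),cv2.HOUGH_GRADIENT_ALT,1.5,40,param1=150,param2=0.5,minRadius=r0,maxRadius=r1)
    if r is not None:
        for q in np.reshape(r,(-1,r.shape[-1]))[:4]:
            xy=((q[0]+.5)/4+215-.5,(q[1]+.5)/4+75-.5);a=atz(c,xy,108);print(xy,q[2]/4,a,2*q[2]/4*(c['origin'][2]-108)/340.98)
# disc
hsv=cv2.cvtColor(im,cv2.COLOR_RGB2HSV)
```

```text
lid [519.16945659  41.09264052 227.        ]
(np.float32(257.0), np.float32(116.625)) 31.459217 [501.00792635  97.23280701 108.        ] 56.113238439117055
```

View pics/w6.png

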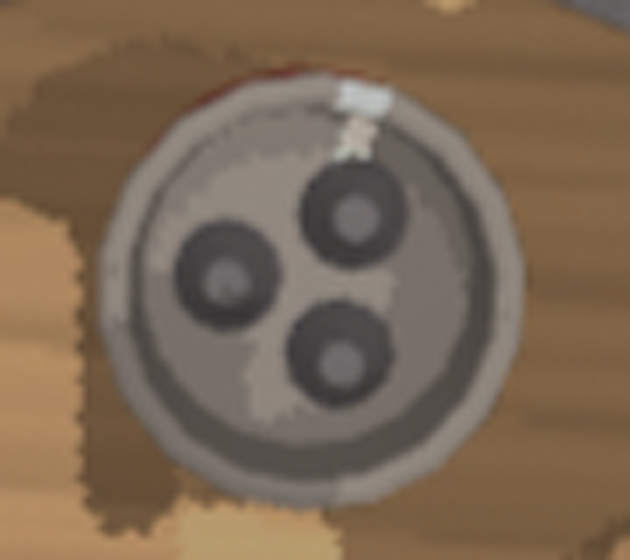

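Run:
```python
from lid import *
import pickle
c=pickle.load(open('c5.pkl','rb'))
m=atz(c,(259.1,115.9),108);print('mouth',m)
w=manip.camera('side')
for t,z in (('marked_mouth',108),('turntable',24),('handle',170)):
  for d in manip.tip_of(t,w)[:2]: print(t,d['xy'],d['score'],atz(w,d['xy'],z))
save(w['img'][170:270,220:345],'s7.png',6)
plan((m[0],m[1],200),22)
```

```text
mouth [502.47310461  98.49485796 108.        ]
marked_mouth [273.0, 211.6] 0.79 [500.39712772  97.66392759 108.        ]
marked_mouth [345.7, 221.8] 0.74 [336.85716256  23.43631678 108.        ]
turntable [283.4, 212.9] 0.75 [517.80881386  10.58859978  24.        ]
turntable [276.4, 208.4] 0.55 [543.1561056    6.82825358  24.        ]
handle [281.8, 168.6] 0.56 [535.56739813   7.38531184 170.        ]
shift [-60.4  55.    6.6] turn y -0.01 cur zang 21.99 tilt [ 1.e-04  0.e+00 -1.e+00]
```

View pics/s7.png

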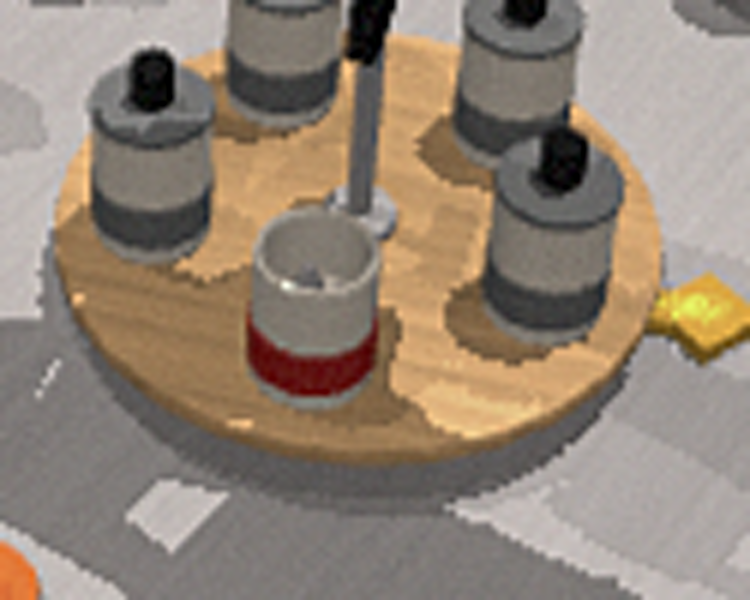

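```bash
python3 -m jog '[-10,5,1,0,0,0,-25,12,3,0,0,0,-40,22,4,0,0,0,-52,36,6,0,0,0,-59,52,6,0,0,0,-59,70,6,0,0,0,-59,80,6,0,0,0,-59,83,6,0,0,0,-59,83,6,0,0,0,-59,83,6,0,0,0]'
python3 - <<'E'
from lid import *
w=manip.camera('side');save(w['img'][140:270,220:345],'s8.png',5)
s=manip.camera('scene');save(s['img'][110:230,200:320],'sc8.png',5)
p=manip.read_state();print(p['eef_pos'])
E
```

```text
clock: 10.12
eef_pos: [502.8, 96.8, 172.6]
eef_rot: [-1.57, -0.0, -1.188]
wrist_force: [-0.5, -0.2, -0.3]
finger_gap: 19.5
[502.8941006   96.72055192 172.8591724 ]
```

View pics/s8.png

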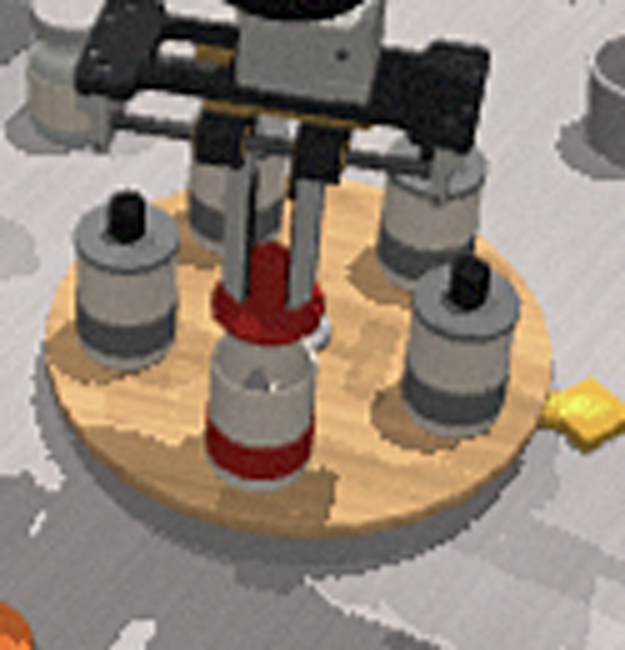

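View pics/sc8.png

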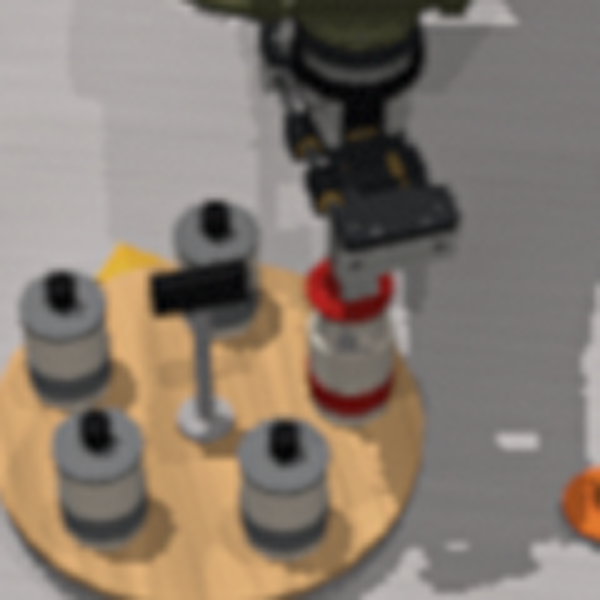

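Run:
```python
from lid import *
w=manip.camera('side')
print('pred flange px',proj(w,(502.8,96.8,143.9)),'mouth tri', atz(w,(272.5,211.0),108))
redlid(w,143.9)
s=manip.camera('scene')
redlid(s,143.9);print(proj(s,(502.8,96.8,143.9)),proj(s,(502,98,108)))
p=manip.read_state();print(p['eef_pos'])
plan((502,97.7,150),22)
```

```text
pred flange px [273.06668156 200.47128309] mouth tri [502.57529699  96.59687403 108.        ]
[269.76077226 167.27157304] [269.96675509 174.57147704]
[502.74840286  96.69659926 172.64308713]
shift [-1.2 22.6 -0.3] turn y -0.04 cur zang 21.96 tilt [ 1.1e-03  2.0e-04 -1.0e+00]
```

```bash
python3 -m jog '[-0.8,6,0,0,0,0,-0.8,12,0,0,0,0,-0.8,17,0,0,0,0,-0.8,20,0,0,0,0,-0.8,23,0,0,0,0,-0.8,25,0,0,0,0,-0.8,27,0,0,0,0,-0.8,27,0,0,0,0]'; python3 -m jog '[0,1.5,0,0,0,0,0,3,0,0,0,0,0,4,0,0,0,0,0,5,0,0,0,0,0,5,0,0,0,0]'
python3 - <<'E'
from lid import *
w=manip.camera('side');save(w['img'][140:270,220:345],'s9.png',5)
p=manip.read_state();print(p['eef_pos'],p['wrist_force'],p['moment'])
E
```

```text
clock: 10.98
eef_pos: [502.1, 97.5, 144.6]
eef_rot: [-1.571, 0.0, -1.187]
wrist_force: [-0.2, 0.4, -0.5]
finger_gap: 19.5
clock: 11.4
eef_pos: [502.2, 97.5, 140.0]
eef_rot: [-1.571, -0.0, -1.187]
wrist_force: [-1.0, 0.6, -0.4]
finger_gap: 19.3
[502.19437124  97.48277627 139.9515098 ] [-0.70341026  0.77429793 -0.89471485] [ 0.03098185 -0.09574447  0.04691494]
```

View pics/s9.png

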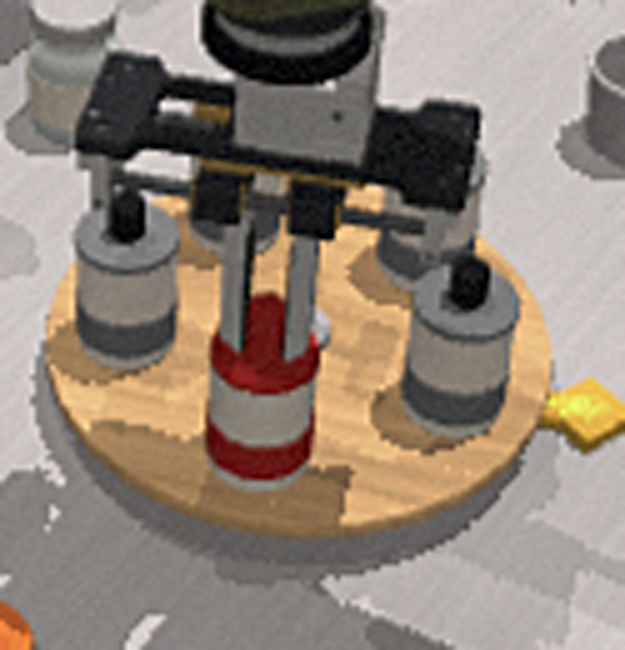

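```bash
python3 -m jog '[0,0.7,0,0,0,0,0,1.4,0,0,0,0,0,1.4,0,0,0,0]'; python3 -m jog '[0,0.7,0,0,0,0,0,1.4,0,0,0,0,0,1.4,0,0,0,0]'
```

```text
clock: 11.7
eef_pos: [502.9, 97.8, 139.9]
eef_rot: [-1.568, -0.0, -1.187]
wrist_force: [-0.8, 2.3, 10.0]
finger_gap: 19.3
clock: 11.95
eef_pos: [503.7, 97.9, 139.7]
eef_rot: [-1.565, -0.001, -1.187]
wrist_force: [-0.7, 1.0, 20.6]
finger_gap: 19.6
```

```bash
python3 -m jog '[0,-1.4,0,0,0,0,0,-2.3,0,0,0,0,0,-2.3,0,0,0,0]'; python3 -m jog '[0,0,0,0,0,0,0,0,0,0,0,0,0,0,0,0,0,0,0,0,0,0,0,0,0,0,0,0,0,0,0,0,0,0,0,0]' 44
python3 - <<'E'
from lid import *
w=manip.camera('side');save(w['img'][140:270,220:345],'s10.png',5)
E
```

```text
clock: 12.2
eef_pos: [502.3, 97.5, 139.8]
eef_rot: [-1.57, -0.0, -1.187]
wrist_force: [-1.2, -0.0, 6.3]
finger_gap: 19.5
clock: 12.7
eef_pos: [502.1, 97.5, 139.3]
eef_rot: [-1.571, 0.0, -1.187]
wrist_force: [0.4, 0.1, 0.0]
finger_gap: 43.7
```

View pics/s10.png

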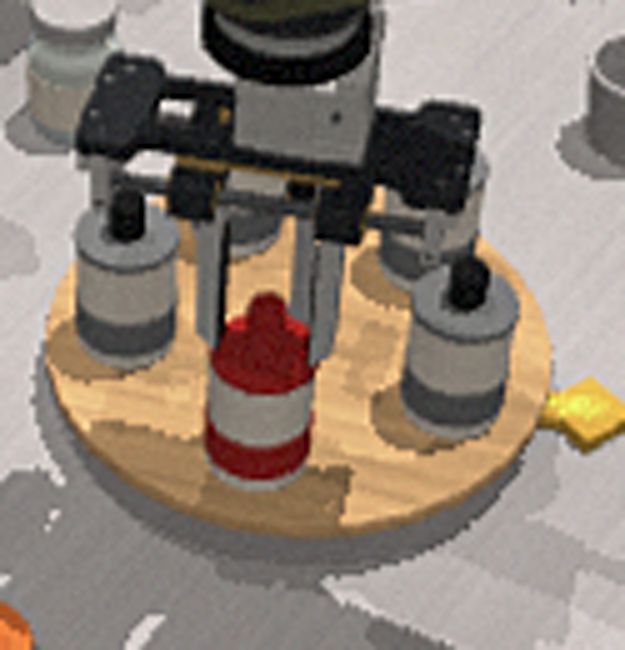

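```bash
python3 -m jog '[0,-6,0,0,0,0,0,-16,0,0,0,0,0,-35,0,0,0,0,0,-65,0,0,0,0,0,-100,0,0,0,0,0,-125,0,0,0,0,0,-135,0,0,0,0,0,-135,0,0,0,0]'; python3 -m jog '[20,0,0,0,0,0,45,0,0,0,0,0,75,0,0,0,0,0,105,0,0,0,0,0,130,0,0,0,0,0,150,0,0,0,0,0,160,0,0,0,0,0,160,0,0,0,0,0,160,0,0,0,0,0,160,0,0,0,0,0]' 60
python3 - <<'E'
from lid import *
c=manip.camera('wrist');save(c['img'],'w11.png')
for t,z in (('handle',170),('turntable',24),('pointer_tip',10),('carousel_base',0)):
  for d in manip.tip_of(t,c): print(t,d['xy'],d['score'],atz(c,d['xy'],z))
redlid(c,124)
import pickle;pickle.dump(c,open('c11.pkl','wb'))
print(manip.read_state()['eef_pos'])
E
```

```text
clock: 13.42
eef_pos: [502.8, 97.6, 277.2]
eef_rot: [-1.566, -0.001, -1.187]
wrist_force: [1.3, 0.3, -0.5]
finger_gap: 44.1
clock: 14.25
eef_pos: [561.7, -49.8, 274.0]
eef_rot: [-1.571, 0.001, -1.187]
wrist_force: [0.3, -0.6, 0.5]
finger_gap: 59.8
handle [246.5, 114.5] 0.6 [534.36115387   7.6514366  170.        ]
turntable [247.4, 107.5] 0.73 [533.76603671   5.47422772  24.        ]
pointer_tip [91.6, 112.2] 0.88 [362.26704766 -70.86379123  10.        ]
carousel_base [248.0, 105.4] 0.79 [533.62981036   6.90026443   0.        ]
[ 221    0   64   40 1689] ellipse [252.2 -10.7] [ 64.9 100.6] world [502.9  96.8 124. ] diam mm [60.3 93.5]
[561.9040311  -50.24190376 274.5931403 ]
```

View pics/w11.png

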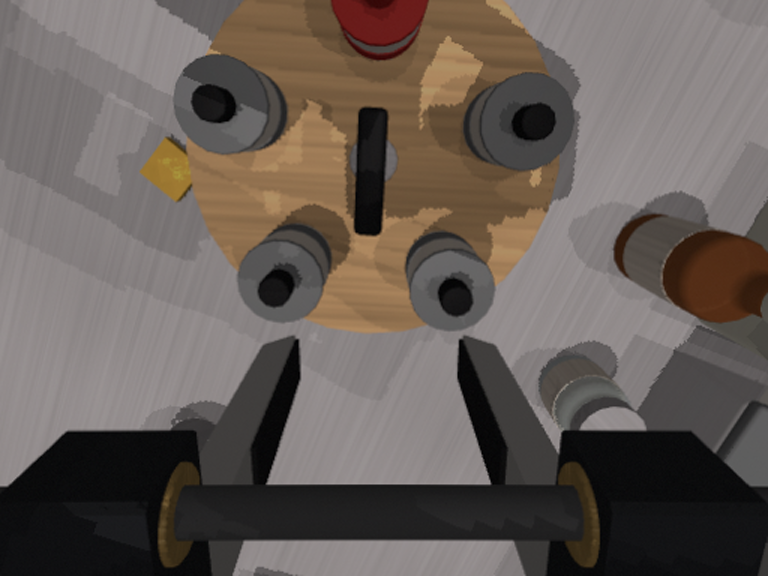

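Run:
```python
from h import *
import pickle
c=pickle.load(open('c11.pkl','rb'));im=c['img']
m=(im.max(2)<45).astype(np.uint8);m[:65]=0;m[165:]=0;m[:,:225]=0;m[:,265:]=0
n,l,st,ce=cv2.connectedComponentsWithStats(m);i=1+np.argmax(st[1:,4]);print(st[i])
ys,xs=np.nonzero(l==i);r=cv2.minAreaRect(np.c_[xs,ys].astype(np.float32));b=cv2.boxPoints(r)
b=b[np.argsort(b[:,1])];t=b[:2].mean(0)+[0,0];u=b[2:].mean(0)
A=atz(c,t,185);B=atz(c,u,185);print(r,A,B,np.linalg.norm(A-B),'dir',np.degrees(np.arctan2(*(A-B)[[1,0]])),'mid',(A+B)/2)
ax=np.array([534,7.2]);plan((534,7.2,275),20)
for p in [(93,112),(91.6,112.2)]:
    q=atz(c,p,10)[:2];print(q,np.linalg.norm(q-ax),np.degrees(np.arctan2(*(q-ax)[::-1])))
```

```text
[ 236   72   22   85 1554]
((246.4323272705078, 113.7859115600586), (18.921178817749023, 84.2518081665039), 3.012787342071533) [525.00970666  35.73761259 185.        ] [543.62823457 -19.43271646 185.        ] 58.22726843480996 dir 108.64817927573263 mid [534.31897061   8.15244806 185.        ]
shift [-63.7  -0.4  -4.3] turn y 2.02 cur zang 22.02 tilt [ 2.e-04 -0.e+00 -1.e+00]
[363.75693331 -70.00218312] 186.93014426405404 -155.60655875592943
[362.26704766 -70.86379123] 188.6429495602816 -155.55511662935214
```

```bash
python3 -m jog '[-15,0,-1,0,1,0,-32,0,-2,0,2,0,-48,0,-3,0,3,0,-60,0,-4,0,3,0,-64,0,-4,0,3,0,-64,0,-4,0,3,0,-64,0,-4,0,3,0,-64,0,-4,0,3,0]'
python3 - <<'E'
from h import *
c=manip.camera('wrist');save(c['img'],'w12.png')
plan((534,7.6,172),19)
E
```

```text
clock: 15.17
eef_pos: [534.6, 6.5, 274.4]
eef_rot: [-1.571, -0.0, -1.24]
wrist_force: [-0.6, -0.1, 0.3]
finger_gap: 60.1
shift [ -1.3 102.3  -0.2] turn y -0.05 cur zang 18.95 tilt [-1.e-04 -1.e-04 -1.e+00]
```

View pics/w12.png

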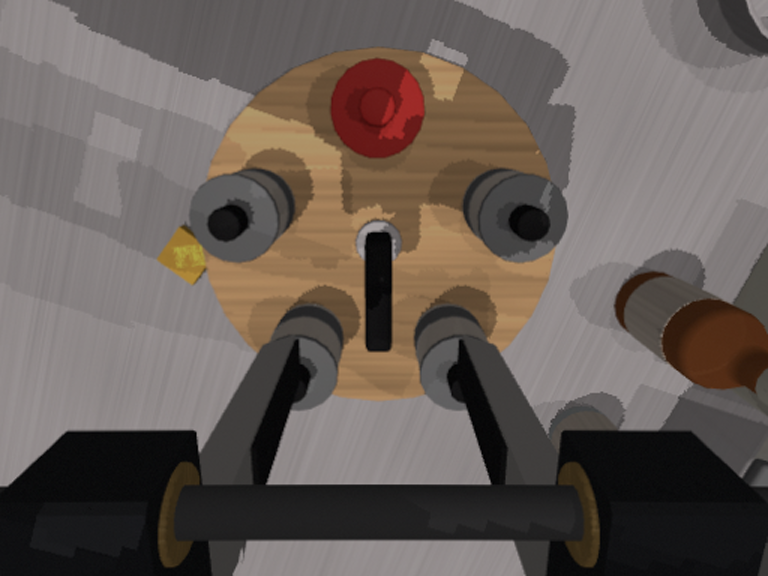

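```bash
python3 -m jog '[-1,15,0,0,0,0,-1,35,0,0,0,0,-1,60,0,0,0,0,-1,82,0,0,0,0,-1,96,0,0,0,0,-1,102,0,0,0,0,-1,102,0,0,0,0,-1,102,0,0,0,0]'; python3 -m jog '[0,0,0,0,0,0,0,0,0,0,0,0,0,0,0,0,0,0,0,0,0,0,0,0,0,0,0,0,0,0,0,0,0,0,0,0,0,0,0,0,0,0,0,0,0,0,0,0]' 0 25;  python3 - <<'E'
from h import *
c=manip.camera('wrist');save(c['img'],'w13.png')
plan((534,7.6,172),19)
E
```

```text
clock: 15.88
eef_pos: [534.4, 7.7, 173.0]
eef_rot: [-1.57, -0.0, -1.24]
wrist_force: [0.1, 0.7, 0.8]
finger_gap: 59.9
clock: 16.55
eef_pos: [533.9, 7.9, 172.5]
eef_rot: [-1.571, -0.0, -1.24]
wrist_force: [-1.7, -0.6, 1.7]
finger_gap: 14.2
shift [ 0.3  0.5 -0. ] turn y -0.03 cur zang 18.97 tilt [-3.e-04 -1.e-04 -1.e+00]
```

View pics/w13.png

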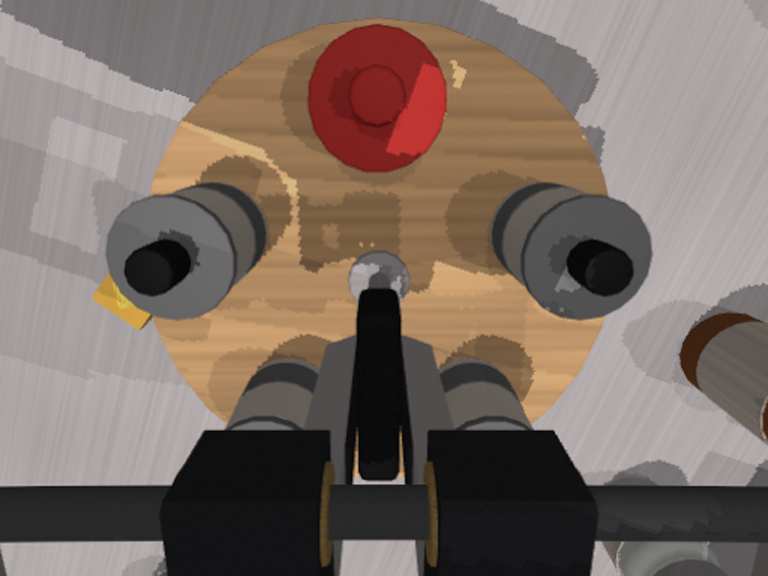

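```bash
python3 -m jog '[0,0,0,0,-1,0,0,0,0,0,-3,0,0,0,0,0,-6,0,0,0,0,0,-10,0,0,0,0,0,-14,0,0,0,0,0,-18,0,0,0,0,0,-22,0,0,0,0,0,-26,0,0,0,0,0,-29,0,0,0,0,0,-30,0]'; python3 -m jog '[0,0,0,0,-2,0,0,0,0,0,-6,0,0,0,0,0,-10,0,0,0,0,0,-15,0,0,0,0,0,-20,0,0,0,0,0,-25,0,0,0,0,0,-30,0,0,0,0,0,-34,0,0,0,0,0,-37,0,0,0,0,0,-38,0]'
python3 - <<'E'
from h import *
c=manip.camera('wrist');save(c['img'],'w14.png')
plan((534,7.6,172),114.4)
E
```

```text
clock: 17.43
eef_pos: [534.0, 8.0, 172.5]
eef_rot: [-1.571, 0.0, -0.712]
wrist_force: [-1.1, 1.1, 1.4]
finger_gap: 13.8
clock: 18.27
eef_pos: [534.1, 8.1, 172.5]
eef_rot: [-1.57, -0.0, -0.051]
wrist_force: [-1.0, 1.7, 1.1]
finger_gap: 13.7
shift [-0.   0.5 -0.5] turn y -27.36 cur zang 87.04 tilt [ 1.e-04  3.e-04 -1.e+00]
```

View pics/w14.png

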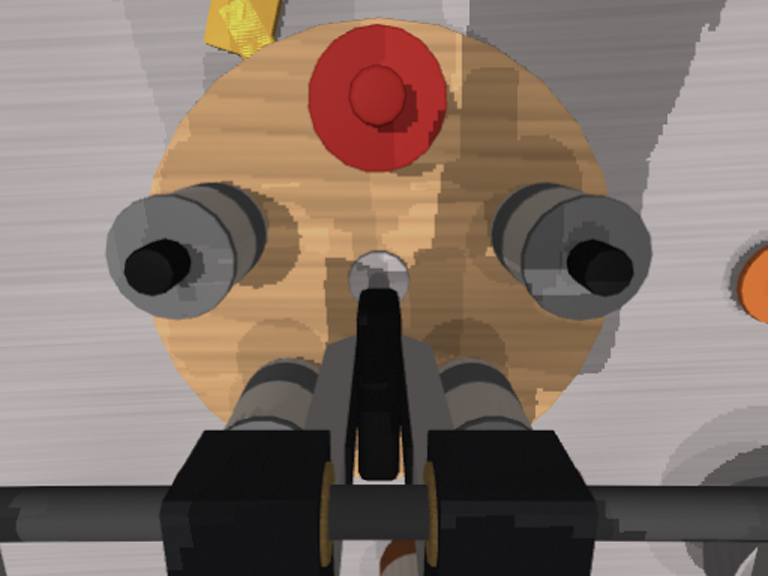

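Lid still flat; the yellow pointer is about 27° to the left. Continuing.

```bash
python3 -m jog '[0,0,0,0,-1,0,0,0,0,0,-3,0,0,0,0,0,-7,0,0,0,0,0,-11,0,0,0,0,0,-15,0,0,0,0,0,-19,0,0,0,0,0,-23,0,0,0,0,0,-26,0,0,0,0,0,-27.3,0,0,0,0,0,-27.3,0]'; python3 -m jog '[0,0,0,0,0,0,0,0,0,0,0,0,0,0,0,0,0,0]'
python3 - <<'E'
from lid import *
c=manip.camera('wrist');save(c['img'],'w15.png')
w=manip.camera('side');save(w['img'][140:270,220:380],'s15.png',5)
h=cv2.cvtColor(c['img'],cv2.COLOR_RGB2HSV)
m=((abs(h[...,0].astype(int)-25)<6)&(h[...,1]>160)&(h[...,2]>90));m[100:]=0
ys,xs=np.nonzero(m);print(len(xs),xs.mean() if len(xs) else 0,ys.min() if len(xs) else 0)
redlid(c,122);plan((534,7.6,172),114.4)
print(manip.tip_of('pointer_tip',c))
E
```

```text
clock: 19.15
eef_pos: [534.0, 8.2, 172.5]
eef_rot: [-1.57, -0.0, 0.423]
wrist_force: [-0.5, 4.3, 2.1]
finger_gap: 13.7
clock: 19.4
eef_pos: [534.1, 8.2, 172.5]
eef_rot: [-1.57, -0.0, 0.422]
wrist_force: [-1.0, 5.0, 1.8]
finger_gap: 14.0
214 246.60280373831776 0
[ 205   16   92   99 7080] ellipse [251.   65.2] [91.9 98.3] world [448.2 -31.4 122. ] diam mm [56.1 60. ]
shift [-0.3  0.5 -0.5] turn y -0.24 cur zang 114.16 tilt [-0.e+00  5.e-04 -1.e+00]
[]
```

View pics/w15.png

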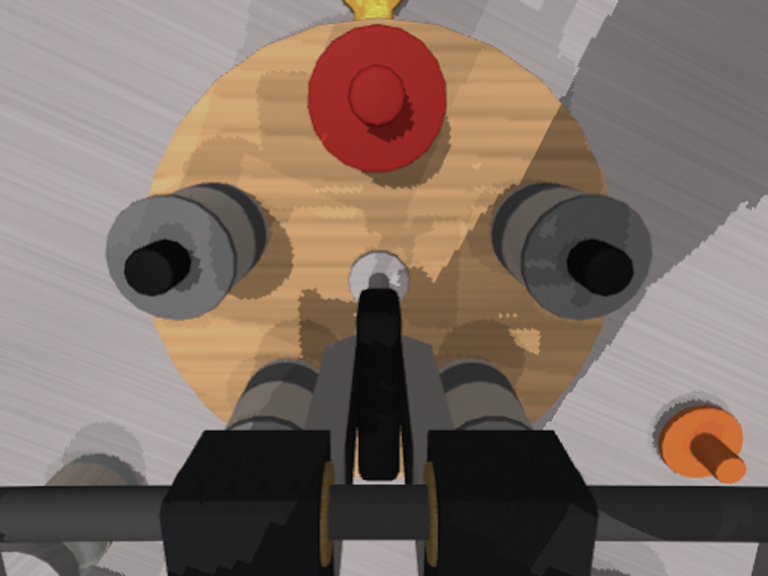

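View pics/s15.png

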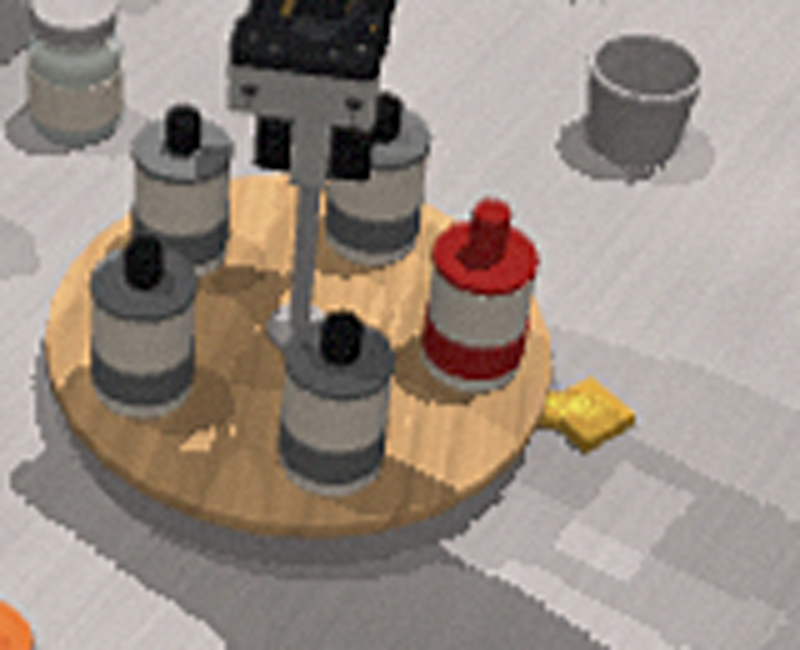

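Run:
```python
from lid import *
c=manip.camera('wrist');ax=np.array([534,7.8])
save(c['img'][0:30,215:285],'w16.png',10)
h=cv2.cvtColor(c['img'],cv2.COLOR_RGB2HSV)
m=((abs(h[...,0].astype(int)-25)<7)&(h[...,1]>140)&(h[...,2]>70))
for y in (0,2,4,6,8,10,11,12):
    xs=np.nonzero(m[y,200:300])[0]+200
    if len(xs):
        q=atz(c,((xs.min()+xs.max())/2,y),10)[:2]-ax;print(y,xs.min(),xs.max(),np.hypot(*q),np.degrees(np.arctan2(q[1],q[0])))
q=atz(c,(251,65.2),122)[:2]-ax;print('lid',np.hypot(*q),np.degrees(np.arctan2(q[1],q[0])))
```

```text
0 229 267 152.80841584115265 -154.5581940027234
2 231 265 151.31916656280026 -154.5433827474721
4 233 263 149.82512891923594 -154.52822937143682
6 234 262 148.32628490191942 -154.51272188416678
8 236 261 146.81337215733993 -154.66120002501114
10 236 261 145.3047322305343 -154.6469108970584
11 237 261 144.54037374784042 -154.80697550660267
12 237 244 144.09084639131407 -151.943517053095
lid 94.34507180545128 -155.41939891628442
```

View pics/w16.png

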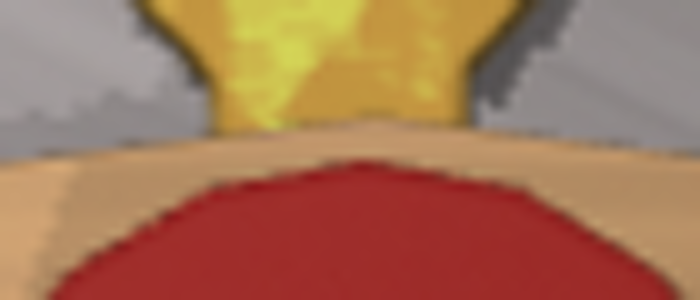

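```bash
python3 -m jog '[0,0,0,0,0,0,0,0,0,0,0,0,0,0,0,0,0,0,0,0,0,0,0,0]'
python3 - <<'E'
from h import *
s=manip.read_state();print(s['finger_gap'],abs(s['qd']).max(),s['wrist_force'])
print(manip.sign_off())
E
```

```text
clock: 19.93
eef_pos: [534.1, 8.2, 172.5]
eef_rot: [-1.57, -0.0, 0.422]
wrist_force: [-1.0, 5.0, 2.4]
finger_gap: 13.6
13.559468594779991 0.0031893850352492357 [-1.04009295  5.00788071  2.35629836]
the job is handed in; nothing more can be done
None
```

The red lid is on the red-banded jar, the carousel is turned to the yellow pointer, and the gripper is still holding the centre handle. I handed the job in at about 20 s on the robot's clock; no verdict was reported.

- **Lid:** I took the larger of the two red lids and pressed it into the jar with about 20 N. It stopped at the height expected for a seated lid, and I let go. After the turn it still looked flat, 94.3 mm from the turning axis against the nominal 95 mm.
- **Carousel:** I gripped the handle and turned it about 95° counterclockwise as seen from above. The last wrist picture put the jar and pointer directions within about 0.9° of each other, roughly 1.4 mm at the jar against the 12 mm allowed.
- **Final hold:** The fingers are set to a 25 N grip and stopped at 13.6 mm on the 14 mm bar. The arm was at rest, with only about 5.6 N on the wrist.
- **Bystanders:** I did not measure the cup, bowl, bottle, shaker or spatula again at the end. The arm's path kept clear of them and no unexpected contact force showed.
- **Disagreements:** The wrist and side cameras differed by about 2 mm on where the jar mouth was, so I aimed between them. The pointer detector found nothing in the last picture because the tip was out of view, so I measured the direction from the part of the arrow that showed.

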